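# Fit the wing key and clamp the spacer

## Robot

A 6-joint arm with a two-finger parallel gripper is mounted at the origin on a cart in front of the work surface, level with it; the furniture and walls round the work are solid. World frame = base frame: x ahead of the robot, y to its left, z up, the work surface at z = 0. Lengths are in mm, angles in degrees, forces in N, time in s.
With the tool pointing down it reaches from about 350 to 850 mm from the base axis. Payload 8.1 kg.
Tool frame: the origin (TCP) lies at the very end of the fingers, on their centre line; the grasp point (between the pads) lies 19 mm behind it (r.grasp_offset is the distance from the TCP to the grasp point, in mm); z points along the fingers, y is the line along which they close (so a half turn about z gives the same grasp; the last joint's range is limited). The gripper opens to 85 mm and grips with 20 to 120 N. Pads are 22 mm wide; open, the fingers measure 114 mm over their backs; the gripper's body (76 mm by 85 mm) begins 54 mm behind the grasp point. The pads swing forward as they close: fully open they stand 13 mm farther back than shut.
Start: joints at [-73.476, 7.471, 85.268, -0, 87.261, -4.893], TCP at [219.113, -558.565, 231.292] pointing down, gripper open.
Joint ranges: [-169.43, 169.43], [-51.17, 129.36], [1.28, 143.12], [-76.62, 256.62], [0, 156.53], [-152.29, 152.29]. Speed limits (degrees/s): [136.94, 136.94, 159.86, 180, 180, 180].

## Interface

Orientations are given as [roll, pitch, yaw] about the fixed x, y, z axes, in that order (R = Rz(yaw) Ry(pitch) Rx(roll)).
In Python, from bench import r gives the robot as it stands.
- The arm moves only by the tool carry_out, never from a script. Its argument "commands" is a list of rows, each an object with "jaw": the finger opening in m, from 0 to 0.0854; "translation": the shift along the tool's x, y, z in m, a list of three; "spin": the turn about the tool's z in rad. A call has exactly 8 rows; each row shifts and turns the commanded pose from where the row before left it, along the tool's axes as they then stand; what a row does not reach is not made up. A row lasts 1/12 s, in which the tool goes at most 41.7 mm and 7.16 degrees, less where a joint would pass 70% of its speed; a pose out of reach is approached as far as the arm can. A call is refused whole if a number of a shift passes 0.0417 or a number of a turn 0.125, either way. A call with a gripper value outside its range is refused whole. The fingers move at their own pace and stop on an object; "squeeze" is the grip in N (left out, the last holds). Time passes only in rows, so rows that do not move let the fingers close, or fill a call up. It gives the time, the measured TCP pose, the force, the opening and the grip force at its end, in the units of the state.
- r.sense(): the state, without advancing time (a new reading comes with each control period).
- r.snapshot(name): name is "scene" or "top"; returns a dict with "pixels" (480x640x3 uint8, blue, green, red), "K" (3x3 intrinsics, pixels), "dist_coeffs" ([k1, k2, p1, p2, k3] as OpenCV has them; the pictures are not rectified), "extrinsics" (4x4, takes a point from camera to world coordinates). Camera axes: x right, y down, z forward; pixel columns grow to the right and rows downward; lengths in mm; the calibration is good to about 2 mm. A picture is of the moment at which its call begins. There is no depth.
- r.hand_in(): hands the job in; it is judged then, once.
Trained networks look in a picture, given as the dict that the camera call returned (one of the last four; its "shot" number tells which), for a name from the list of things; names that differ only in an ending like _2 or _b are one class to them, and where a whole thing is asked for, a point or a joint stands for the part that bears it (a point fixed in the world has none). Each returns a list of dicts, best first, with "score" (0 to 1); they miss things now and then, are a little off and sometimes report something else, mostly with a low value. They report only what shows in the picture. A call takes as long as a camera call. They do not tell look-alikes from the thing itself.
- r.spot_in(picture, target): "xy" ([column, row] in pixels, amid what is visible of it).
- r.regions_of(picture, target): "pixels" (480x640 bool, what is visible of it) and "xy" ([column, row] in pixels, amid what is visible of it).
- r.landmark_of(picture, target): "xy" ([column, row] in pixels: a listed point, or the origin of a listed thing).
The state is a dict: "time": time; "joint_pos": joint angles; "qd": joint speeds; "joint_efforts": joint torques, N m; "tool_pos": TCP position; "tcp_rot": TCP orientation; "ft_force": force on the tool from outside, world axes, zero at the start; "wrist_torque": the same for the moment, N m; "finger_gap": finger opening in mm; "grip_force": force on a finger pad.
Only numpy, scipy, OpenCV 4.12 (cv2) and the standard library are available. Lean on these libraries where they do the work, as an engineer would, in place of code of your own. Each camera call takes 0.05 s, during which the arm holds its last target. There are 200 camera calls.

## Task

Fit the loose orange-gripped wing key onto the square spindle of the bench clamp and push it right down onto the collar, then turn it clockwise (seen from above) until the sliding jaw holds the spacer firmly against the anvil. Let go and leave the key fully home on the spindle, and leave the reference disc, the dial gauge and the micrometer where they lie.

Things in the scene. Friction and masses are not known exactly. Their poses are not given: they have to be found in the camera images.
- wing_key: Loose key, 0.2 kg, 54 mm tall, standing on the worktop bore down. Origin: centre of its underside, z up along the bore. Dark square hub 34x34 mm, 20 mm tall, with a blind square bore 15.6 mm wide, 17 mm deep, sides parallel to the key's x and y; above it a disc 44 mm across (20 to 24 mm up) and the orange bar grip.
- key_grip (a point): Centre of the key's orange bar grip, 39 mm above its underside. The bar spans 24 to 54 mm, is 52 mm long along the key's x and 14 mm thick along its y: pinch it across y from above with the fingertips just above the disc.
- clamp: Bench clamp fixed to the worktop, base 84 mm (x) by 164 mm (y) by 14 mm. Origin: centre of its underside. At +y the aluminium anvil (face at y = 62 mm, top z = 56 mm), then a steel bed (top z = 20 mm) with the spacer, the sliding jaw, and at -y a blue housing 54x52 mm, top z = 60 mm, with the upright spindle at x = 0, y = -44 mm.
- spindle_seat (a point): Centre of the steel collar (42 mm across, top 64 mm above the worktop) round the spindle: the key's underside rests here when fully home. Clamp's axes; does not turn. Clockwise from above, the spindle drives the jaw towards the anvil, 6 mm per rad; 0.5 to 1.6 rad from the start closes it on the spacer. It turns stiffly (0.18 N m) and stays where it is left.
- spindle_top (a point): Centre of the spindle's top, 14 mm above the collar; it does not turn with it. The spindle is a 14 mm square (its last 3 mm taper to 10 mm): the key drops on in any of four positions, within about 6 degrees. The square's angle differs every time and is not measured: find it by turning the key on top of it under a light touch (4 N does not turn the spindle) until it drops.
- jaw: Sliding aluminium jaw, 50 mm wide, top 53 mm above the worktop. Origin: on the underside of its block, dark front face 12 mm ahead in its +y; clamp's axes. Starts 3 to 9 mm too far open. Key torque above the free-running 0.18 N m presses it on the spacer, about 10 N per 0.06 N m; 10 to 30 N is a firm hold and stays after release.
- spacer: Loose light-grey steel block 26x40x18 mm lying in the clamp between jaw and anvil, its 26 mm (own x) along the clamp's y. Origin: centre of its underside.
- ref_block: Bystander: round grey reference disc 60 mm across, 12 mm high, on the worktop; origin centre of its underside.
- dial_gauge: Bystander: round dial gauge 96x58x24 mm lying on the worktop; origin centre of its underside.
- micrometer: Bystander: micrometer 43x125x18 mm lying on the worktop; origin centre of its underside.
Not all that is in view belongs to the job. Leave any pink look-alike of the wing_key alone.

How it is judged:
By the outcome, as a careful person would: the job done as asked, in the order asked, and still so for the second after the job is handed in, with the robot touching nothing.
It also fails if it takes over 72 s, if anything falls off the work surface, if the arm or the gripper's body presses on something with over 40 N, if the wrist force passes 120 N, or if a joint passes its speed limit or range.

## Working session

There is one attempt and no reset: what is moved stays moved. The work goes in short steps, Python scripts to look and compute and a tool call to move; the robot and the scene stay as the last step left them, time stands still between calls to the robot, and variables do not carry over. Pictures are saved under pics/ and viewed, at most 10 in all, crops included, and the job is handed in when it is done.

Besides the shell and the picture viewer there is one more tool, called after ">>>" as name(argument=value, ...), one argument or row to a line, values as JSON. carry_out: Moves the arm, as the interface text tells. Its arguments: {"type":"object","properties":{"commands":{"type":"array","items":{"type":"object","properties":{"jaw":{"type":"number"},"translation":{"type":"array","items":{"type":"number"}},"spin":{"type":"number"}}}},"squeeze":{"type":"number"}},"required":["commands"]}

```bash
mkdir -p pics; ls
cat > h.py <<'E'
import numpy as np, cv2
from bench import r
def ray(p,xy):
    n=cv2.undistortPoints(np.array([[xy]],float),np.array(p["K"],float),np.array(p["dist_coeffs"],float))[0,0]
    E=np.array(p["extrinsics"],float); return E[:3,3],E[:3,:3]@np.array([n[0],n[1],1])
def atz(p,xy,z):
    o,d=ray(p,xy); return (o+d*(z-o[2])/d[2]).round(1)
def proj(p,X):
    E=np.linalg.inv(np.array(p["extrinsics"],float)); rv=cv2.Rodrigues(E[:3,:3])[0]
    return cv2.projectPoints(np.array(X,float).reshape(-1,3),rv,E[:3,3],np.array(p["K"],float),np.array(p["dist_coeffs"],float))[0][:,0].round(1)
E
python3 - <<'E'
from h import *
print(r.grasp_offset, r.sense())
Z=dict(wing_key=0,key_grip=39,clamp=0,spindle_seat=64,spindle_top=78,jaw=20,spacer=20,ref_block=0,dial_gauge=0,micrometer=0)
for c in ["scene","top"]:
    p=r.snapshot(c); cv2.imwrite(f"pics/{c}0.png",p["pixels"])
    print(c,np.array(p["extrinsics"])[:3,3])
    for n,z in Z.items():
        print(n,[(round(q["score"],2),np.round(q["xy"],1).tolist(),atz(p,q["xy"],z).tolist()) for q in r.landmark_of(p,n)[:3]])
E
```

```text
pics
18.700000000000003 {'time': 0.0, 'joint_pos': array([-7.34752259e+01,  7.51500937e+00,  8.53286662e+01, -1.92107352e-03,
        8.72605776e+01, -4.89535692e+00]), 'qd': array([ 0.00185739,  0.01090578,  0.05784383,  0.07690083, -0.02456376,
       -0.03845972]), 'joint_efforts': array([-9.22652835e-04, -5.69401968e+01, -5.00547087e+01, -3.46228480e-04,
        1.48661417e-02, -2.69019188e-05]), 'tool_pos': array([ 218.95552708, -558.04325762,  230.25132422]), 'tcp_rot': array([-1.79895963e+02, -6.98485526e-03,  2.14202183e+01]), 'ft_force': array([ 0.29213881, -0.08952356, -0.44822347]), 'wrist_torque': array([ 0.00920998, -0.05975957,  0.00279419]), 'grip_force': 0.0, 'finger_gap': 85.44694397902195}
scene [-27.06672256 750.75239064 633.46877664]
wing_key [(0.86, [414.3, 266.1], [431.2, -116.9, 0.0]), (0.59, [289.4, 372.0], [423.9, 293.2, 0.0])]
key_grip [(0.69, [287.1, 353.3], [428.0, 292.1, 39.0])]
clamp [(0.98, [340.9, 291.3], [498.2, 58.1, 0.0])]
spindle_seat [(0.9, [358.7, 253.7], [496.6, 3.1, 64.0])]
spindle_top [(0.82, [358.3, 251.3], [489.7, 14.7, 78.0])]
jaw [(0.85, [
[... 517 characters left out ...]
0.5, 281.6], [433.8, -106.5, 39.0]), (0.73, [209.3, 294.8], [415.3, 287.6, 39.0])]
clamp [(0.78, [318.9, 256.1], [499.3, 48.5, 0.0]), (0.69, [298.7, 240.2], [537.1, 93.6, 0.0])]
spindle_seat [(0.73, [453.8, 304.0], [380.9, -234.7, 64.0]), (0.57, [336.5, 257.3], [486.7, 9.7, 64.0]), (0.2, [297.2, 240.2], [526.2, 93.6, 64.0])]
spindle_top [(0.75, [337.4, 256.8], [485.8, 8.0, 78.0])]
jaw [(0.67, [312.8, 249.1], [512.6, 61.4, 20.0])]
spacer [(0.78, [298.1, 241.7], [530.3, 94.0, 20.0])]
ref_block [(0.89, [268.1, 301.3], [400.4, 164.3, 0.0])]
dial_gauge [(0.64, [456.0, 306.9], [377.7, -253.1, 0.0]), (0.58, [319.8, 255.0], [501.8, 46.4, 0.0])]
micrometer [(0.78, [309.0, 169.3], [703.7, 66.8, 0.0])]
```

View pics/scene0.png

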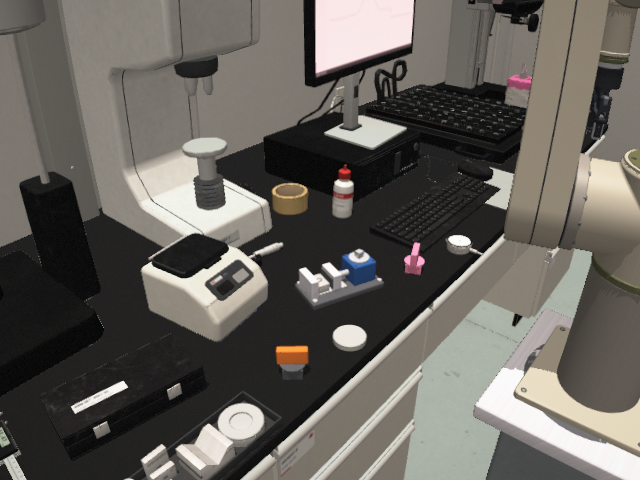

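View pics/top0.png

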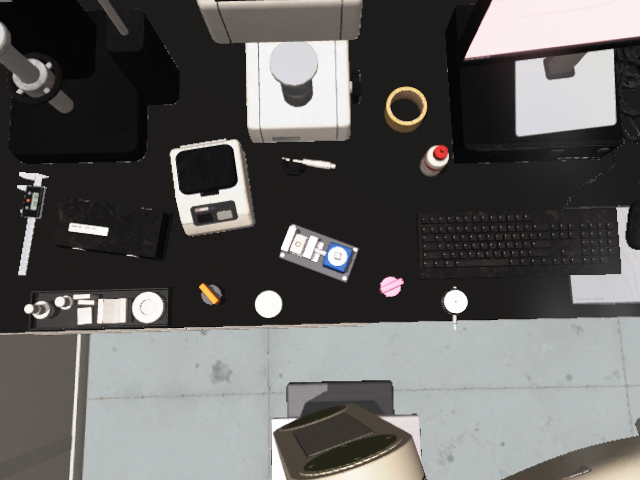

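Candidates for the key: the orange-gripped one at scene (291,358) / top (210,294), and the pink look-alike at scene (414,260) / top (391,287). I choose the orange one. Next I'll make a close crop and fit silhouettes for accuracy.

```bash
cat > fit.py <<'E'
from h import *
from scipy.optimize import minimize
def box(x,y,a,lx,ly,z0,z1):
    c,s=np.cos(np.radians(a)),np.sin(np.radians(a))
    return [[x+c*u*lx/2-s*v*ly/2,y+s*u*lx/2+c*v*ly/2,z] for u in(-1,1) for v in(-1,1) for z in(z0,z1)]
S=8
def sil(p,X,roi):
    x,y,w,h=roi; P=(proj(p,X)-[x,y]+.5)*S
    m=np.zeros((h*S,w*S),np.uint8); cv2.fillConvexPoly(m,cv2.convexHull(P.astype(np.float32)).round().astype(np.int32),1)
    return cv2.resize(m.astype(np.float32),(w,h),interpolation=cv2.INTER_AREA)
def mask(p,kind,roi):
    x,y,w,h=roi; hsv=cv2.cvtColor(p["pixels"][y:y+h,x:x+w],cv2.COLOR_BGR2HSV)
    lo,hi=((5,120,60),(22,255,255)) if kind=="o" else ((100,110,25),(125,255,255))
    m=cv2.inRange(hsv,lo,hi)
    if kind=="b":
        m=cv2.morphologyEx(m,cv2.MORPH_OPEN,np.ones((2,2),np.uint8)); 
        q=cv2.findNonZero(m); hull=cv2.convexHull(q); cv2.fillConvexPoly(m,hull,255)
    return (m>0).astype(np.float32)
def fit(views,kind,x0,dims):
    ms=[(p,roi,mask(p,kind,roi)) for p,roi in views]
    def cost(v): return sum(np.abs(sil(p,box(*v,*dims),roi)-m).sum()/np.sqrt(m.sum()) for p,roi,m in ms)
    best=min((minimize(cost,[x0[0],x0[1],a],method="Nelder-Mead",options=dict(initial_simplex=[[x0[0]+dx,x0[1]+dy,a+da] for dx,dy,da in((-6,-6,0),(8,0,0),(0,8,0),(0,0,20))])) for a in x0[2]),key=lambda q:q.fun)
    return best.x.round(1),round(best.fun,2),[m.sum() for *_,m in ms]
E
python3 - <<'E'
from fit import *
t=r.snapshot("top"); s=r.snapshot("scene")
kr=(t,(185,270,50,50)),(s,(265,335,60,30)); cr=(t,(310,230,60,55)),(s,(330,240,60,50))
for v in (kr,kr[:1],kr[1:]): print("key",fit(v,"o",(416,288),[x for x in (30,75,120,165)] and (416,288,(30,75,120,165))[2] and (52,14,24,54)) if 0 else fit(v,"o",(416,288,(30,75,120,165)),(52,14,24,54)))
for v in (cr,cr[:1],cr[1:]): print("clamp",fit(v,"b",(488,7,(-40,-20,0,20,40)),(54,52,14,60)))
a=cv2.resize(t["pixels"][270:320,180:240],None,fx=6,fy=6,interpolation=cv2.INTER_CUBIC)
b=cv2.resize(t["pixels"][220:285,275:363],None,fx=5,fy=5,interpolation=cv2.INTER_CUBIC)
o=np.zeros((330,800,3),np.uint8);o[:300,:360]=a;o[:325,360:800]=b
cv2.imwrite("pics/crop.png",o)
E
```

```text
key (array([419.7, 288.6,  40.9]), np.float64(3.63), [np.float32(203.0), np.float32(624.0)])
key (array([418.3, 287.8,  41.5]), np.float64(1.29), [np.float32(203.0)])
key (array([420.4, 288.6,  40.3]), np.float64(1.58), [np.float32(624.0)])
clamp (array([488.4,   6.9,  66.4]), np.float64(9.0), [np.float32(634.0), np.float32(869.0)])
clamp (array([487.8,   5.8,  68.5]), np.float64(1.82), [np.float32(634.0)])
clamp (array([489.3,   9.8, -30.4]), np.float64(5.37), [np.float32(869.0)])
```

View pics/crop.png

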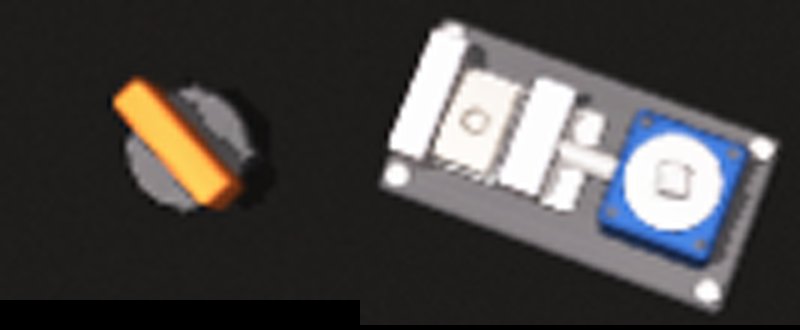

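The crop confirms the choice: the orange bar is at top (210,294), with yaw about 41°. The clamp's collar is at top (337,256), with the spindle square near it, turned about 5°. I'll move over to the key.

>>> carry_out(
  commands=[
    {"translation":[0.0256,-0.0207,0]},
    {"translation":[0.0256,-0.0207,0]},
    {"translation":[0.0256,-0.0207,0]},
    {"translation":[0.0256,-0.0207,0]},
    {"translation":[0.0256,-0.0207,0]},
    {"translation":[0.0256,-0.0207,0]},
    {"translation":[0.0256,-0.0207,0]},
    {"translation":[0.0256,-0.0207,0]},
  ],
)

```text
invalid input
```

>>> carry_out(
  commands=[
    {"translation":[0.0256,-0.0207,0]},
    {"translation":[0.0256,-0.0207,0]},
    {"translation":[0.0256,-0.0207,0]},
    {"translation":[0.0256,-0.0207,0]},
    {"translation":[0.0256,-0.0207,0]},
    {"translation":[0.0256,-0.0207,0]},
    {"translation":[0.0256,-0.0207,0]},
    {"translation":[0.0256,-0.0207,0]},
  ],
)

```text
invalid input
```

>>> carry_out(
  commands=[
    {"translation":[0.0071,-0.032,0]},
    {"translation":[0.0071,-0.032,0]},
    {"translation":[0.0071,-0.032,0]},
    {"translation":[0.0071,-0.032,0]},
    {"translation":[0.0071,-0.032,0]},
    {"translation":[0.0071,-0.032,0]},
    {"translation":[0.0071,-0.032,0]},
    {"translation":[0.0071,-0.032,0]},
  ],
)

```text
invalid input
```

>>> carry_out(
  commands=[
    {"translation":[0.0071,-0.032,0]},
    {"translation":[0.0071,-0.032,0]},
    {"translation":[0.0071,-0.032,0]},
    {"translation":[0.0071,-0.032,0]},
    {"spin":-0.085},
    {"spin":-0.085},
    {"spin":-0.085},
    {"spin":-0.085},
  ],
)

```text
invalid input
```

>>> carry_out(
  commands=[
    {"jaw":0.085,"translation":[0.0256,-0.0207,0],"spin":0},
    {"jaw":0.085,"translation":[0.0256,-0.0207,0],"spin":0},
    {"jaw":0.085,"translation":[0.0256,-0.0207,0],"spin":0},
    {"jaw":0.085,"translation":[0.0256,-0.0207,0],"spin":0},
    {"jaw":0.085,"translation":[0.0256,-0.0207,0],"spin":0},
    {"jaw":0.085,"translation":[0.0256,-0.0207,0],"spin":0},
    {"jaw":0.085,"translation":[0.0256,-0.0207,0],"spin":0},
    {"jaw":0.085,"translation":[0.0256,-0.0207,0],"spin":0},
  ],
)

```text
time: 1.87
tool_pos: [349.8, -328.3, 231.5]
tcp_rot: [180.0, -0.0, 21.4]
ft_force: [0.2, -0.1, -0.0]
finger_gap: 85.3
grip_force: 0.0
```

>>> carry_out(
  commands=[
    {"jaw":0.085,"translation":[0.0256,-0.0207,0],"spin":0},
    {"jaw":0.085,"translation":[0.0256,-0.0207,0],"spin":0},
    {"jaw":0.085,"translation":[0.0256,-0.0207,0],"spin":0},
    {"jaw":0.085,"translation":[0.0256,-0.0207,0],"spin":0},
    {"jaw":0.085,"translation":[0.0256,-0.0207,0],"spin":0},
    {"jaw":0.085,"translation":[0.0256,-0.0207,0],"spin":0},
    {"jaw":0.085,"translation":[0.0256,-0.0207,0],"spin":0},
    {"jaw":0.085,"translation":[0.0256,-0.0207,0],"spin":0},
  ],
)

```text
time: 2.53
tool_pos: [480.1, -99.1, 231.6]
tcp_rot: [180.0, -0.0, 21.4]
ft_force: [-0.6, -0.3, -0.9]
finger_gap: 85.0
grip_force: 0.0
```

>>> carry_out(
  commands=[
    {"jaw":0.085,"translation":[0.0071,-0.032,0],"spin":0},
    {"jaw":0.085,"translation":[0.0071,-0.032,0],"spin":0},
    {"jaw":0.085,"translation":[0.0071,-0.032,0],"spin":0},
    {"jaw":0.085,"translation":[0.0071,-0.032,0],"spin":0},
    {"jaw":0.085,"translation":[0.0071,-0.032,0],"spin":0},
    {"jaw":0.085,"translation":[0.0071,-0.032,0],"spin":0},
    {"jaw":0.085,"translation":[0.0071,-0.032,0],"spin":0},
    {"jaw":0.085,"translation":[0.0071,-0.032,0],"spin":0},
  ],
)

```text
time: 3.2
tool_pos: [438.4, 159.9, 231.6]
tcp_rot: [180.0, -0.0, 21.4]
ft_force: [-0.2, 0.4, -0.4]
finger_gap: 85.0
grip_force: 0.0
```

>>> carry_out(
  commands=[
    {"jaw":0.085,"translation":[0.0071,-0.032,0],"spin":0},
    {"jaw":0.085,"translation":[0.0071,-0.032,0],"spin":0},
    {"jaw":0.085,"translation":[0.0071,-0.032,0],"spin":0},
    {"jaw":0.085,"translation":[0.0071,-0.032,0],"spin":0},
    {"jaw":0.085,"translation":[0,0,0],"spin":-0.085},
    {"jaw":0.085,"translation":[0,0,0],"spin":-0.085},
    {"jaw":0.085,"translation":[0,0,0],"spin":-0.085},
    {"jaw":0.085,"translation":[0,0,0],"spin":-0.085},
  ],
)

```text
time: 3.87
tool_pos: [418.4, 288.3, 231.3]
tcp_rot: [180.0, 0.0, 41.2]
ft_force: [-0.3, -0.3, 0.5]
finger_gap: 85.1
grip_force: 0.0
```

>>> carry_out(
  commands=[
    {"jaw":0.085,"translation":[0.001,0,0.035],"spin":0},
    {"jaw":0.085,"translation":[0,0,0.035],"spin":0},
    {"jaw":0.085,"translation":[0,0,0.035],"spin":0},
    {"jaw":0.085,"translation":[0,0,0.035],"spin":0},
    {"jaw":0.085,"translation":[0,0,0.025],"spin":0},
    {"jaw":0.085,"translation":[0,0,0.02],"spin":0},
    {"jaw":0.085,"translation":[0,0,0.012],"spin":0},
    {"jaw":0.085,"translation":[0,0,0.006],"spin":0},
  ],
)

```text
time: 4.53
tool_pos: [418.2, 287.9, 26.4]
tcp_rot: [-180.0, 0.2, 40.9]
ft_force: [0.8, -0.6, 0.3]
finger_gap: 85.0
grip_force: 0.0
```

>>> carry_out(
  squeeze=60,
  commands=[
    {"jaw":0.0,"translation":[0,0,0],"spin":0},
    {"jaw":0.0,"translation":[0,0,0],"spin":0},
    {"jaw":0.0,"translation":[0,0,0],"spin":0},
    {"jaw":0.0,"translation":[0,0,0],"spin":0},
    {"jaw":0.0,"translation":[0,0,0],"spin":0},
    {"jaw":0.0,"translation":[0,0,0],"spin":0},
    {"jaw":0.0,"translation":[0,0,0],"spin":0},
    {"jaw":0.0,"translation":[0,0,0],"spin":0},
  ],
)

```text
time: 5.2
tool_pos: [420.1, 288.9, 29.3]
tcp_rot: [180.0, -0.1, 40.9]
ft_force: [-1.7, -0.7, 6.6]
finger_gap: 13.1
grip_force: 59.0
```

Run:
```python
from h import *
t=r.snapshot("top"); s=r.snapshot("scene")
st=r.sense(); print(st["tool_pos"],st["tcp_rot"],st["ft_force"],st["finger_gap"],st["grip_force"])
# collar / spindle centre, bright low-saturation blob inside the blue housing
for n,p,(x,y,w,h) in (("top",t,(318,240,40,36)),("scene",s,(335,240,50,40))):
    q=p["pixels"][y:y+h,x:x+w]; hsv=cv2.cvtColor(q,cv2.COLOR_BGR2HSV)
    b=cv2.inRange(hsv,(100,110,25),(125,255,255)); hull=cv2.convexHull(cv2.findNonZero(cv2.morphologyEx(b,cv2.MORPH_OPEN,np.ones((2,2)))))
    m=np.zeros_like(b); cv2.fillConvexPoly(m,hull,255); m&=~b; m&=cv2.inRange(hsv,(0,0,110),(180,90,255))
    k,l,sta,c=cv2.connectedComponentsWithStats(m); i=1+sta[1:,4].argmax()
    cn=max(cv2.findContours((l==i).astype(np.uint8),0,cv2.CHAIN_APPROX_NONE)[0],key=len)
    e=cv2.fitEllipse(cn); print(n,e,sta[i],"ctr",atz(p,[e[0][0]+x,e[0][1]+y],64),"centroid",atz(p,c[i]+[x,y],64))
a=cv2.resize(s["pixels"][240:305,290:390],None,fx=4,fy=4,interpolation=cv2.INTER_CUBIC)
b=cv2.resize(t["pixels"][240:275,318:358],None,fx=9,fy=9,interpolation=cv2.INTER_CUBIC)
o=np.zeros((320,770,3),np.uint8);o[:260,:400]=a;o[:315,405:765]=b
cv2.imwrite("pics/c2.png",o)
```

```text
[420.08486923 288.94185165  29.31675018] [ 1.79978210e+02 -8.93268013e-02  4.08961011e+01] [-0.88516327 -0.95789956  6.80245815] 12.739680364998632 59.03593361377716
top ((19.207733154296875, 15.985318183898926), (18.519813537597656, 19.140562057495117), 105.83516693115234) [ 10   7  20  19 305] ctr [489.5   8.1  64. ] centroid [489.5   8.1  64. ]
scene ((22.89582633972168, 18.95684242248535), (7.030311107635498, 21.77166175842285), 96.12846374511719) [ 13  15  22   9 125] ctr [486.1  20.1  64. ] centroid [486.3  19.9  64. ]
```

View pics/c2.png

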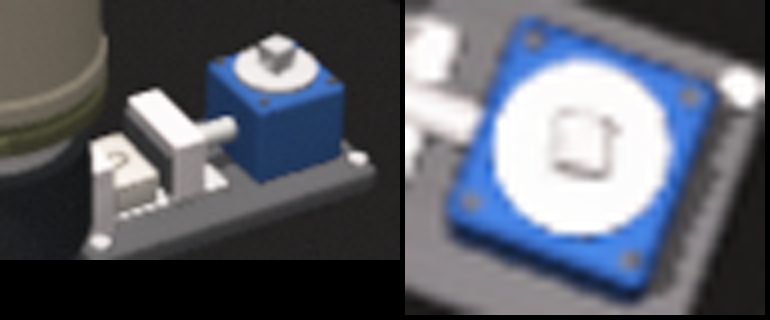

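The left crop shows the spindle cube at scene (359,252) on the collar, whose ellipse centre is at scene (359,257). The right crop puts the collar centre at top (337.1,256.0). The square is turned roughly 5°. I'll lift the key and work out the transfer.

>>> carry_out(
  commands=[
    {"jaw":0.0,"translation":[0,0,-0.01],"spin":0},
    {"jaw":0.0,"translation":[0,0,-0.02],"spin":0},
    {"jaw":0.0,"translation":[0,0,-0.03],"spin":0},
    {"jaw":0.0,"translation":[0,0,-0.03],"spin":0},
    {"jaw":0.0,"translation":[0,0,-0.025],"spin":0},
    {"jaw":0.0,"translation":[0,0,0],"spin":0},
    {"jaw":0.0,"translation":[0,0,0],"spin":0},
    {"jaw":0.0,"translation":[0,0,0],"spin":0},
  ],
)

```text
time: 5.97
tool_pos: [418.6, 288.2, 142.4]
tcp_rot: [-180.0, 0.1, 40.9]
ft_force: [0.6, 0.1, -3.4]
finger_gap: 13.1
grip_force: 59.0
```

Run:
```python
from fit import *
t=r.snapshot("top"); s=r.snapshot("scene")
st=r.sense(); print(st["tool_pos"],st["tcp_rot"],st["ft_force"],st["wrist_torque"],st["finger_gap"])
print(atz(t,(337.1,256),64),atz(t,(337.2,255.4),76),atz(s,(358.9,257.1),64),atz(s,(358.9,252.1),72))
for p,c in ((t,(337.1,256)),):
    C=atz(p,c,64); print(proj(s,[C]))
z=st["tool_pos"][2]; b=z-29.3
# where the held key appears: check it did not shift (bar bottom visible parts)
for p in (t,s): print([(round(q["score"],2),np.round(q["xy"],1).tolist(),atz(p,q["xy"],b).tolist()) for q in r.landmark_of(p,"wing_key")[:3]], proj(p,[[*st["tool_pos"][:2],b]]))
cv2.imwrite("pics/c3.png",cv2.resize(s["pixels"][220:380,230:400],None,fx=3.5,fy=3.5,interpolation=cv2.INTER_CUBIC))
```

```text
[418.04175966 287.84328137 141.27667985] [-179.95597562    0.20213704   40.89428524] [ 0.28302156  0.73315373 -2.8393123 ] [-0.02137515  0.0434833   0.02955991] 12.738647360472168
[489.5   8.3  64. ] [489.    8.3  76. ] [488.7  13.2  64. ] [492.5   8.4  72. ]
[[360.  255.9]]
[(0.75, [387.8, 288.1], [413.9, -92.4, 112.0]), (0.56, [201.7, 293.4], [412.9, 287.9, 112.0])] [[201.7 290.9]]
[(0.76, [290.4, 320.2], [419.1, 290.2, 112.0]), (0.59, [412.8, 267.2], [350.5, 41.3, 112.0])] [[291.9 319.7]]
```

View pics/c3.png

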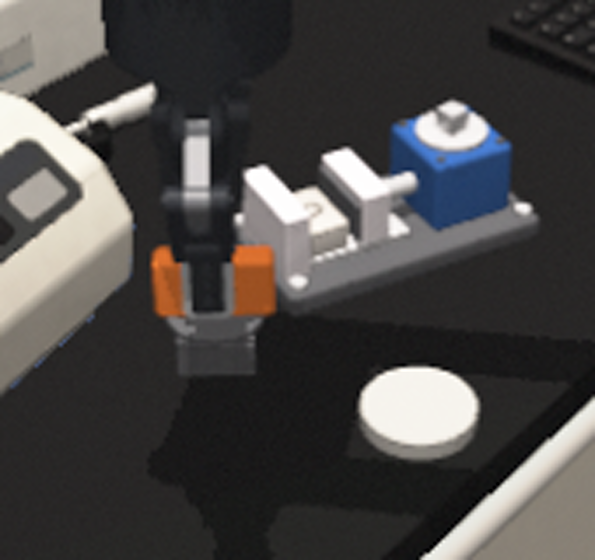

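The key is held upright at scene (291,318), clear of the clamp. I'll carry it over the spindle at about (489.7, 9.5) and turn it to a yaw of about 105°.

>>> carry_out(
  commands=[
    {"jaw":0,"translation":[-0.0128,0.0257,0],"spin":0},
    {"jaw":0,"translation":[-0.0128,0.0257,0],"spin":0},
    {"jaw":0,"translation":[-0.0128,0.0257,0],"spin":0},
    {"jaw":0,"translation":[-0.0128,0.0257,0],"spin":0},
    {"jaw":0,"translation":[-0.0128,0.0257,0],"spin":0},
    {"jaw":0,"translation":[-0.0128,0.0257,0],"spin":0},
    {"jaw":0,"translation":[-0.0128,0.0257,0],"spin":0},
    {"jaw":0,"translation":[-0.0128,0.0257,0],"spin":0},
  ],
)

```text
time: 6.83
tool_pos: [476.1, 64.7, 142.3]
tcp_rot: [-179.9, 0.1, 40.9]
ft_force: [0.3, 0.1, -2.9]
finger_gap: 12.8
grip_force: 59.1
```

>>> carry_out(
  commands=[
    {"jaw":0,"translation":[-0.0128,0.0257,0],"spin":0},
    {"jaw":0,"translation":[-0.0128,0.0257,0],"spin":0},
    {"jaw":0,"translation":[0,0,0],"spin":-0.112},
    {"jaw":0,"translation":[0,0,0],"spin":-0.112},
    {"jaw":0,"translation":[0,0,0],"spin":-0.112},
    {"jaw":0,"translation":[0,0,0],"spin":-0.112},
    {"jaw":0,"translation":[0,0,0],"spin":-0.112},
    {"jaw":0,"translation":[0,0,0],"spin":-0.112},
  ],
)

```text
time: 7.5
tool_pos: [490.1, 10.5, 142.1]
tcp_rot: [-179.9, 0.0, 79.7]
ft_force: [0.0, 0.7, -2.5]
finger_gap: 12.9
grip_force: 59.4
```

>>> carry_out(
  commands=[
    {"jaw":0,"translation":[0,0,0],"spin":-0.112},
    {"jaw":0,"translation":[0,0,0],"spin":-0.112},
    {"jaw":0,"translation":[0,0,0],"spin":-0.112},
    {"jaw":0,"translation":[0,0,0],"spin":-0.112},
    {"jaw":0,"translation":[0,0,0.015],"spin":0},
    {"jaw":0,"translation":[0,0,0.005],"spin":0},
    {"jaw":0,"translation":[0,0,0],"spin":0},
    {"jaw":0,"translation":[0,0,0],"spin":0},
  ],
)

```text
time: 8.17
tool_pos: [490.0, 10.6, 122.4]
tcp_rot: [-179.9, -0.0, 105.0]
ft_force: [-0.0, -0.3, -1.8]
finger_gap: 12.9
grip_force: 59.3
```

Run:
```python
from h import *
t=r.snapshot("top"); s=r.snapshot("scene")
st=r.sense(); print(st["time"],st["tool_pos"],st["tcp_rot"],st["ft_force"],st["wrist_torque"],st["joint_pos"].round(1))
cv2.imwrite("pics/c4.png",cv2.resize(s["pixels"][195:295,320:400],None,fx=6,fy=6,interpolation=cv2.INTER_CUBIC))
x,y,z=st["tool_pos"];b=z-29.3
for n,zz in(("tcp",z),("key underside",b),("disc top",b+24)): print(n,proj(s,[[x,y,zz]]))
```

```text
8.2667 [490.95057222  10.51131213 123.52751333] [ 1.79997851e+02 -8.23263219e-04  1.05041885e+02] [ 0.39728339 -0.26366308 -3.23399042] [ 0.02435848 -0.01385222  0.03238841] [ -4.8  -5.  109.4   0.   75.6 -19.8]
tcp [[359.8 230.4]]
key underside [[359.3 243.3]]
disc top [[359.7 232.8]]
```

View pics/c4.png

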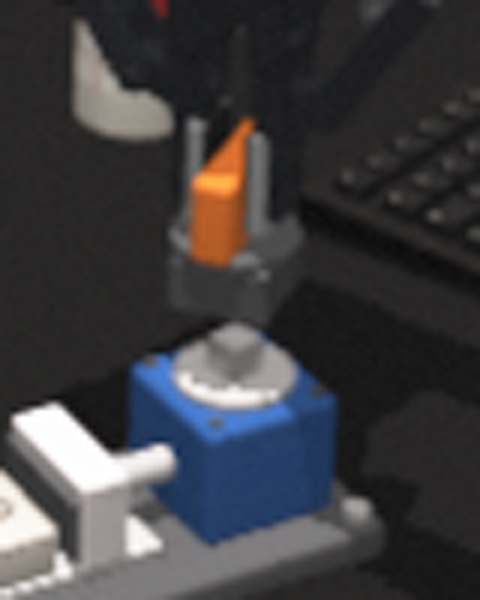

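The scene crop shows the key directly over the spindle: its disc centre is at crop x 236 and the collar's at 237. I'll descend to a light touch.

>>> carry_out(
  commands=[
    {"jaw":0,"translation":[-0.0007,0,0.007],"spin":0},
    {"jaw":0,"translation":[0,0,0.004],"spin":0},
    {"jaw":0,"translation":[0,0,0.001],"spin":0},
    {"jaw":0,"translation":[0,0,0.001],"spin":0},
    {"jaw":0,"translation":[0,0,0.001],"spin":0},
    {"jaw":0,"translation":[0,0,0],"spin":0},
    {"jaw":0,"translation":[0,0,0],"spin":0},
    {"jaw":0,"translation":[0,0,0],"spin":0},
  ],
)

```text
time: 8.93
tool_pos: [491.2, 9.8, 109.5]
tcp_rot: [180.0, 0.0, 105.1]
ft_force: [-0.8, -0.2, -2.9]
finger_gap: 12.9
grip_force: 59.4
```

>>> carry_out(
  commands=[
    {"jaw":0,"translation":[0,0,0.001],"spin":0},
    {"jaw":0,"translation":[0,0,0],"spin":0},
    {"jaw":0,"translation":[0,0,0.001],"spin":0},
    {"jaw":0,"translation":[0,0,0],"spin":0},
    {"jaw":0,"translation":[0,0,0.001],"spin":0},
    {"jaw":0,"translation":[0,0,0],"spin":0},
    {"jaw":0,"translation":[0,0,0],"spin":0},
    {"jaw":0,"translation":[0,0,0],"spin":0},
  ],
)

```text
time: 9.6
tool_pos: [491.0, 9.8, 106.3]
tcp_rot: [-180.0, -0.0, 105.1]
ft_force: [-0.7, -0.7, -1.5]
finger_gap: 12.7
grip_force: 59.5
```

>>> carry_out(
  commands=[
    {"jaw":0,"translation":[0,0,0.001],"spin":0},
    {"jaw":0,"translation":[0,0,0],"spin":0},
    {"jaw":0,"translation":[0,0,0],"spin":0},
    {"jaw":0,"translation":[0,0,0],"spin":0},
    {"jaw":0,"translation":[0,0,0],"spin":0},
    {"jaw":0,"translation":[0,0,0],"spin":0},
    {"jaw":0,"translation":[0,0,0],"spin":0},
    {"jaw":0,"translation":[0,0,0],"spin":0},
  ],
)

```text
time: 10.27
tool_pos: [491.2, 9.8, 105.5]
tcp_rot: [180.0, 0.0, 105.1]
ft_force: [-1.9, 0.8, 3.4]
finger_gap: 12.8
grip_force: 60.2
```

>>> carry_out(
  commands=[
    {"jaw":0,"translation":[0,-0.001,-0.0003],"spin":0},
    {"jaw":0,"translation":[0,0,0],"spin":0.035},
    {"jaw":0,"translation":[0,0,0],"spin":0.035},
    {"jaw":0,"translation":[0,0,0],"spin":0.035},
    {"jaw":0,"translation":[0,0,0],"spin":0},
    {"jaw":0,"translation":[0,0,0],"spin":0},
    {"jaw":0,"translation":[0,0,0],"spin":0},
    {"jaw":0,"translation":[0,0,0],"spin":0},
  ],
)

```text
time: 10.93
tool_pos: [489.9, 9.6, 105.3]
tcp_rot: [-180.0, -0.0, 99.1]
ft_force: [0.5, -0.6, -2.9]
finger_gap: 13.1
grip_force: 59.4
```

>>> carry_out(
  commands=[
    {"jaw":0,"translation":[0,0,0.0005],"spin":0},
    {"jaw":0,"translation":[0,0,0.0005],"spin":0},
    {"jaw":0,"translation":[0,0,0.0005],"spin":0},
    {"jaw":0,"translation":[0,0,0],"spin":0},
    {"jaw":0,"translation":[0,0,0],"spin":0},
    {"jaw":0,"translation":[0,0,0],"spin":0},
    {"jaw":0,"translation":[0,0,0],"spin":0},
    {"jaw":0,"translation":[0,0,0],"spin":0},
  ],
)

```text
time: 11.6
tool_pos: [490.2, 9.6, 104.3]
tcp_rot: [180.0, 0.0, 99.1]
ft_force: [-1.0, 0.6, 3.1]
finger_gap: 12.8
grip_force: 60.2
```

>>> carry_out(
  commands=[
    {"jaw":0,"translation":[0,0,0],"spin":0.025},
    {"jaw":0,"translation":[0,0,0],"spin":0.025},
    {"jaw":0,"translation":[0,0,0],"spin":0.025},
    {"jaw":0,"translation":[0,0,0.0005],"spin":0},
    {"jaw":0,"translation":[0,0,0.0005],"spin":0},
    {"jaw":0,"translation":[0,0,0],"spin":0},
    {"jaw":0,"translation":[0,0,0],"spin":0},
    {"jaw":0,"translation":[0,0,0],"spin":0},
  ],
)

```text
time: 12.27
tool_pos: [490.1, 9.6, 103.1]
tcp_rot: [180.0, -0.0, 94.8]
ft_force: [-0.9, 0.4, 2.6]
finger_gap: 12.6
grip_force: 60.2
```

>>> carry_out(
  commands=[
    {"jaw":0,"translation":[0,0,0],"spin":0.025},
    {"jaw":0,"translation":[0,0,0],"spin":0.025},
    {"jaw":0,"translation":[0,0,0],"spin":0.025},
    {"jaw":0,"translation":[0,0,0.0005],"spin":0},
    {"jaw":0,"translation":[0,0,0.0005],"spin":0},
    {"jaw":0,"translation":[0,0,0.0005],"spin":0},
    {"jaw":0,"translation":[0,0,0],"spin":0},
    {"jaw":0,"translation":[0,0,0],"spin":0},
  ],
)

```text
time: 12.93
tool_pos: [490.2, 9.6, 101.7]
tcp_rot: [180.0, -0.0, 90.5]
ft_force: [1.4, 1.4, 1.7]
finger_gap: 12.7
grip_force: 60.1
```

>>> carry_out(
  commands=[
    {"jaw":0,"translation":[0,0,0.0005],"spin":0.02},
    {"jaw":0,"translation":[0,0,0.0005],"spin":0.02},
    {"jaw":0,"translation":[0,0,0.0005],"spin":0},
    {"jaw":0,"translation":[0,0,0.0005],"spin":0},
    {"jaw":0,"translation":[0,0,0],"spin":0},
    {"jaw":0,"translation":[0,0,0],"spin":0},
    {"jaw":0,"translation":[0,0,0],"spin":0},
    {"jaw":0,"translation":[0,0,0],"spin":0},
  ],
)

```text
time: 13.6
tool_pos: [490.1, 9.6, 99.5]
tcp_rot: [180.0, -0.0, 88.2]
ft_force: [3.1, 1.5, -1.8]
finger_gap: 13.0
grip_force: 59.3
```

```bash
python3 -c "
from h import *
s=r.sense(); print(s['tool_pos'],s['ft_force'],s['wrist_torque'])"
```

```text
[490.10806555   9.60544142  99.49908652] [ 3.09579775  1.46187535 -1.76256107] [ 0.39728726 -0.6055212  -0.07559293]
```

>>> carry_out(
  commands=[
    {"jaw":0,"translation":[0.0001,0.0003,0.001],"spin":0},
    {"jaw":0,"translation":[0,0,0.001],"spin":0},
    {"jaw":0,"translation":[0,0,0.001],"spin":0},
    {"jaw":0,"translation":[0,0,0.001],"spin":0},
    {"jaw":0,"translation":[0,0,0.001],"spin":0},
    {"jaw":0,"translation":[0,0,0],"spin":0},
    {"jaw":0,"translation":[0,0,0],"spin":0},
    {"jaw":0,"translation":[0,0,0],"spin":0},
  ],
)

```text
time: 14.27
tool_pos: [490.3, 9.7, 94.5]
tcp_rot: [-180.0, -0.0, 88.2]
ft_force: [0.6, 1.6, -0.5]
finger_gap: 13.4
grip_force: 59.8
```

```bash
python3 -c "
from h import *
s=r.sense(); print(s['tool_pos'],s['ft_force'],s['wrist_torque'])"
```

```text
[490.28649286   9.67784057  94.48651995] [ 0.6123194   1.5924368  -0.49870371] [ 0.33280419 -0.21774218 -0.06589791]
```

Sliding on well; now press it home.

>>> carry_out(
  commands=[
    {"jaw":0,"translation":[0,0,0.001],"spin":0},
    {"jaw":0,"translation":[0,0,0.001],"spin":0},
    {"jaw":0,"translation":[0,0,0.001],"spin":0},
    {"jaw":0,"translation":[0,0,0],"spin":0},
    {"jaw":0,"translation":[0,0,0],"spin":0},
    {"jaw":0,"translation":[0,0,0],"spin":0},
    {"jaw":0,"translation":[0,0,0],"spin":0},
    {"jaw":0,"translation":[0,0,0],"spin":0},
  ],
)

```text
time: 14.93
tool_pos: [490.6, 9.7, 93.3]
tcp_rot: [180.0, 0.0, 88.2]
ft_force: [-7.3, 2.7, 16.6]
finger_gap: 13.2
grip_force: 62.2
```

```bash
python3 -c "
from h import *
s=r.sense(); print(s['tool_pos'],s['ft_force'],s['wrist_torque'])"
```

```text
[490.5572942    9.6947925   93.28090455] [-7.33156512  2.67268111 16.553799  ] [ 0.49838942  1.52413779 -0.04019979]
```

Home at z 93.3. I'll ease the push and start turning clockwise.

>>> carry_out(
  commands=[
    {"jaw":0,"translation":[0,-0.0003,-0.0006],"spin":0.05},
    {"jaw":0,"translation":[0,0,0],"spin":0.05},
    {"jaw":0,"translation":[0,0,0],"spin":0.05},
    {"jaw":0,"translation":[0,0,0],"spin":0.05},
    {"jaw":0,"translation":[0,0,0],"spin":0.05},
    {"jaw":0,"translation":[0,0,0],"spin":0.05},
    {"jaw":0,"translation":[0,0,0],"spin":0.05},
    {"jaw":0,"translation":[0,0,0],"spin":0.05},
  ],
)

```text
time: 15.6
tool_pos: [491.2, 9.6, 93.4]
tcp_rot: [179.9, -0.0, 65.1]
ft_force: [1.3, 1.0, 6.1]
finger_gap: 13.0
grip_force: 60.7
```

Run:
```python
from h import *
s=r.sense(); print(s['tool_pos'],s['ft_force'],s['wrist_torque'])
for c in("top","scene"):
    p=r.snapshot(c); print([(n,atz(p,r.landmark_of(p,n)[0]["xy"],20)) for n in("jaw","spacer") if r.landmark_of(p,n)])
    if c=="scene": cv2.imwrite("pics/c5.png",cv2.resize(p["pixels"][205:305,290:390],None,fx=6,fy=6,interpolation=cv2.INTER_CUBIC))
```

```text
[491.16414275   9.55946688  93.35086603] [1.28124182 1.04819255 6.0638063 ] [ 0.39930409 -0.11444082  0.22799632]
[('jaw', array([511.2,  74. ,  20. ])), ('spacer', array([693.2,  60.8,  20. ]))]
[('jaw', array([511.2,  69.4,  20. ])), ('spacer', array([681.2,  98.6,  20. ]))]
```

View pics/c5.png

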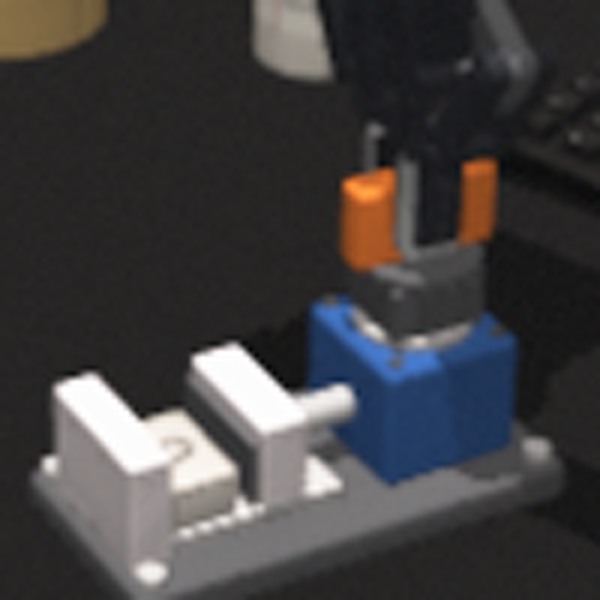

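The key sits on the collar at scene (359,257), and the jaw still has a gap to the spacer. The torque of about 0.2 N m is free running, so I'll keep turning in smaller steps.

>>> carry_out(
  commands=[
    {"jaw":0,"translation":[0,0,0],"spin":0.025},
    {"jaw":0,"translation":[0,0,0],"spin":0.025},
    {"jaw":0,"translation":[0,0,0],"spin":0.025},
    {"jaw":0,"translation":[0,0,0],"spin":0.025},
    {"jaw":0,"translation":[0,0,0],"spin":0.025},
    {"jaw":0,"translation":[0,0,0],"spin":0.025},
    {"jaw":0,"translation":[0,0,0],"spin":0.025},
    {"jaw":0,"translation":[0,0,0],"spin":0.025},
  ],
)

```text
time: 16.77
tool_pos: [491.5, 9.4, 93.4]
tcp_rot: [179.8, -0.1, 53.7]
ft_force: [2.3, 1.7, 4.8]
finger_gap: 13.0
grip_force: 60.5
```

```bash
cat > q.py <<'E'
from h import *
s=r.sense(); print(s['tool_pos'].round(1),s['tcp_rot'].round(1),s['ft_force'].round(1),s['wrist_torque'].round(3))
E
python3 q.py
```

```text
[491.5   9.4  93.4] [ 1.798e+02 -1.000e-01  5.370e+01] [2.3 1.7 4.8] [ 0.164 -0.37   0.272]
```

>>> carry_out(
  commands=[
    {"jaw":0,"translation":[0,0,-0.0003],"spin":0.015},
    {"jaw":0,"translation":[0,0,0],"spin":0.015},
    {"jaw":0,"translation":[0,0,0],"spin":0.015},
    {"jaw":0,"translation":[0,0,0],"spin":0.015},
    {"jaw":0,"translation":[0,0,0],"spin":0.015},
    {"jaw":0,"translation":[0,0,0],"spin":0.015},
    {"jaw":0,"translation":[0,0,0],"spin":0},
    {"jaw":0,"translation":[0,0,0],"spin":0},
  ],
)

```text
time: 17.43
tool_pos: [491.5, 9.4, 93.4]
tcp_rot: [179.8, -0.1, 48.6]
ft_force: [5.4, -0.5, 3.7]
finger_gap: 12.7
grip_force: 60.2
```

```bash
python3 q.py
python3 - <<'E'
from h import *
p=r.snapshot("scene"); cv2.imwrite("pics/c6.png",cv2.resize(p["pixels"][245:305,290:370],None,fx=8,fy=8,interpolation=cv2.INTER_CUBIC))
E
```

```text
[491.5   9.4  93.4] [ 1.798e+02 -1.000e-01  4.860e+01] [ 5.4 -0.5  3.7] [ 0.033 -0.96   0.225]
```

View pics/c6.png

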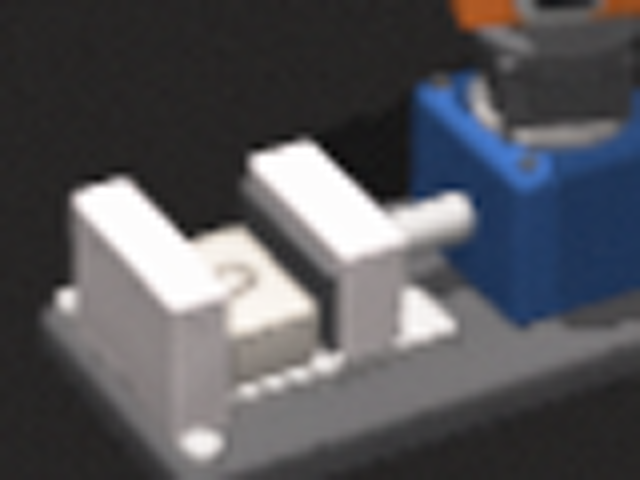

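The jaw still stands about 3–4 mm off the spacer, a gap of roughly crop x 317–335. I'll continue.

>>> carry_out(
  commands=[
    {"jaw":0,"translation":[0,0,0],"spin":0.025},
    {"jaw":0,"translation":[0,0,0],"spin":0.025},
    {"jaw":0,"translation":[0,0,0],"spin":0.025},
    {"jaw":0,"translation":[0,0,0],"spin":0.025},
    {"jaw":0,"translation":[0,0,0],"spin":0.025},
    {"jaw":0,"translation":[0,0,0],"spin":0.025},
    {"jaw":0,"translation":[0,0,0],"spin":0.025},
    {"jaw":0,"translation":[0,0,0],"spin":0.025},
  ],
)

```text
time: 18.15
tool_pos: [491.8, 9.1, 93.4]
tcp_rot: [179.8, -0.1, 37.1]
ft_force: [6.8, -1.4, 1.0]
finger_gap: 12.9
grip_force: 60.0
```

```bash
python3 q.py
```

```text
[491.8   9.1  93.4] [ 1.798e+02 -1.000e-01  3.710e+01] [ 6.8 -1.4  1. ] [-0.157 -1.236  0.292]
```

>>> carry_out(
  commands=[
    {"jaw":0,"translation":[0.0005,0.0006,0],"spin":0.0},
    {"jaw":0,"translation":[0,0,0],"spin":0.02},
    {"jaw":0,"translation":[0,0,0],"spin":0.02},
    {"jaw":0,"translation":[0,0,0],"spin":0.02},
    {"jaw":0,"translation":[0,0,0],"spin":0.02},
    {"jaw":0,"translation":[0,0,0],"spin":0.02},
    {"jaw":0,"translation":[0,0,0],"spin":0.02},
    {"jaw":0,"translation":[0,0,0],"spin":0.02},
  ],
)

```text
time: 18.82
tool_pos: [492.0, 8.9, 93.4]
tcp_rot: [179.9, -0.1, 29.1]
ft_force: [5.7, -2.4, 4.3]
finger_gap: 12.9
grip_force: 60.5
```

```bash
python3 q.py
```

```text
[492.    8.9  93.4] [ 1.799e+02 -1.000e-01  2.910e+01] [ 5.7 -2.4  4.3] [-0.356 -0.889  0.344]
```

>>> carry_out(
  commands=[
    {"jaw":0,"translation":[0.0003,0.0005,-0.0003],"spin":0.0},
    {"jaw":0,"translation":[0,0,0],"spin":0},
    {"jaw":0,"translation":[0,0,0],"spin":0},
    {"jaw":0,"translation":[0,0,0],"spin":0},
    {"jaw":0,"translation":[0,0,0],"spin":0.01},
    {"jaw":0,"translation":[0,0,0],"spin":0.01},
    {"jaw":0,"translation":[0,0,0],"spin":0.01},
    {"jaw":0,"translation":[0,0,0],"spin":0.01},
  ],
)

```text
time: 19.48
tool_pos: [492.1, 8.8, 93.4]
tcp_rot: [179.9, -0.1, 26.9]
ft_force: [5.7, -2.4, 4.1]
finger_gap: 13.0
grip_force: 60.5
```

```bash
python3 q.py
python3 - <<'E'
from h import *
p=r.snapshot("scene"); cv2.imwrite("pics/c7.png",cv2.resize(p["pixels"][245:305,290:370],None,fx=8,fy=8,interpolation=cv2.INTER_CUBIC))
E
```

```text
[492.1   8.8  93.4] [ 1.799e+02 -1.000e-01  2.690e+01] [ 5.7 -2.4  4.1] [-0.359 -0.89   0.291]
```

View pics/c7.png

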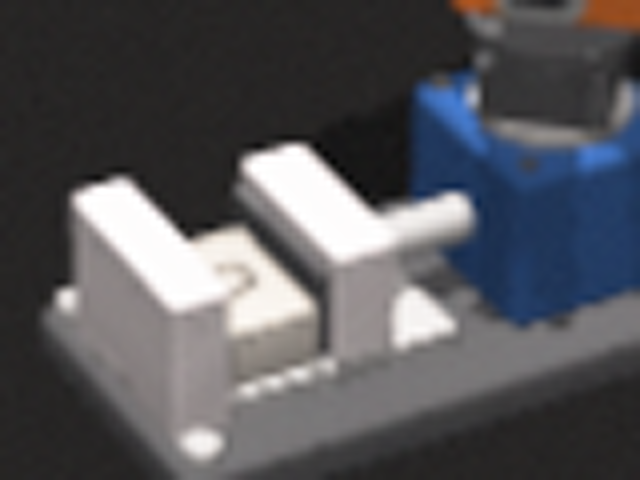

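The jaw advanced about 2.3 mm and still shows a gap at crop x 320–330. I'll keep turning.

>>> carry_out(
  commands=[
    {"jaw":0,"translation":[0,0,0],"spin":0.015},
    {"jaw":0,"translation":[0,0,0],"spin":0.015},
    {"jaw":0,"translation":[0,0,0],"spin":0.015},
    {"jaw":0,"translation":[0,0,0],"spin":0.015},
    {"jaw":0,"translation":[0,0,0],"spin":0.015},
    {"jaw":0,"translation":[0,0,0],"spin":0.015},
    {"jaw":0,"translation":[0,0,0],"spin":0.015},
    {"jaw":0,"translation":[0,0,0],"spin":0.015},
  ],
)

```text
time: 20.2
tool_pos: [492.2, 8.6, 93.3]
tcp_rot: [179.9, -0.1, 20.0]
ft_force: [5.5, -3.6, 3.7]
finger_gap: 12.6
grip_force: 60.5
```

```bash
python3 q.py
```

```text
[492.2   8.6  93.3] [ 1.799e+02 -1.000e-01  2.000e+01] [ 5.5 -3.6  3.7] [-0.497 -1.058  0.322]
```

>>> carry_out(
  commands=[
    {"jaw":0,"translation":[0.0007,0.0009,0],"spin":0.01},
    {"jaw":0,"translation":[0,0,0],"spin":0.01},
    {"jaw":0,"translation":[0,0,0],"spin":0.01},
    {"jaw":0,"translation":[0,0,0],"spin":0.01},
    {"jaw":0,"translation":[0,0,0],"spin":0.01},
    {"jaw":0,"translation":[0,0,0],"spin":0.01},
    {"jaw":0,"translation":[0,0,0],"spin":0.01},
    {"jaw":0,"translation":[0,0,0],"spin":0.01},
  ],
)

```text
time: 20.87
tool_pos: [492.5, 8.4, 93.3]
tcp_rot: [180.0, -0.0, 15.4]
ft_force: [2.2, -1.7, 7.5]
finger_gap: 13.0
grip_force: 61.2
```

```bash
python3 q.py
```

```text
[492.5   8.4  93.3] [180.   -0.   15.4] [ 2.2 -1.7  7.5] [-0.164 -0.321  0.571]
```

>>> carry_out(
  commands=[
    {"jaw":0,"translation":[0,0,-0.0004],"spin":0},
    {"jaw":0,"translation":[0,0,0],"spin":0},
    {"jaw":0,"translation":[0,0,0],"spin":0},
    {"jaw":0,"translation":[0,0,0],"spin":0},
    {"jaw":0,"translation":[0,0,0],"spin":0},
    {"jaw":0,"translation":[0,0,0],"spin":0},
    {"jaw":0,"translation":[0,0,0],"spin":0},
    {"jaw":0,"translation":[0,0,0],"spin":0},
  ],
)

```text
time: 21.53
tool_pos: [492.4, 8.4, 93.3]
tcp_rot: [180.0, -0.0, 15.4]
ft_force: [3.8, -2.8, 4.9]
finger_gap: 12.9
grip_force: 60.6
```

```bash
python3 q.py
python3 - <<'E'
from h import *
p=r.snapshot("scene"); cv2.imwrite("pics/c8.png",cv2.resize(p["pixels"][245:305,290:370],None,fx=8,fy=8,interpolation=cv2.INTER_CUBIC))
E
```

```text
[492.4   8.4  93.3] [180.   -0.   15.4] [ 3.8 -2.8  4.9] [-0.415 -0.616  0.487]
```

View pics/c8.png

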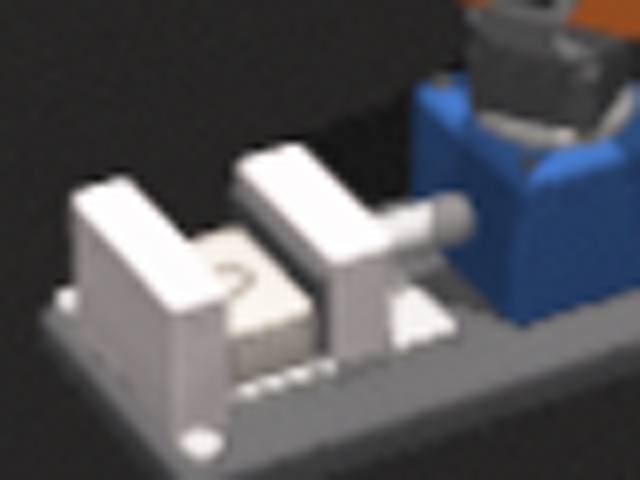

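Jaw foot at crop x about 328 now stands against the spacer, and the torque has jumped to about 0.49. That may be a bit over 30 N, so I'll back off into the key's play to get the zero-torque baseline.

>>> carry_out(
  commands=[
    {"jaw":0,"translation":[0,0,0],"spin":-0.02},
    {"jaw":0,"translation":[0,0,0],"spin":-0.02},
    {"jaw":0,"translation":[0,0,0],"spin":-0.02},
    {"jaw":0,"translation":[0,0,0],"spin":-0.02},
    {"jaw":0,"translation":[0,0,0],"spin":0},
    {"jaw":0,"translation":[0,0,0],"spin":0},
    {"jaw":0,"translation":[0,0,0],"spin":0},
    {"jaw":0,"translation":[0,0,0],"spin":0},
  ],
)

```text
time: 22.25
tool_pos: [492.4, 8.5, 93.3]
tcp_rot: [180.0, -0.0, 20.0]
ft_force: [3.1, -1.9, 5.7]
finger_gap: 13.2
grip_force: 60.6
```

```bash
python3 q.py
```

```text
[492.4   8.5  93.3] [180.  -0.  20.] [ 3.1 -1.9  5.7] [-0.186 -0.581  0.057]
```

>>> carry_out(
  commands=[
    {"jaw":0,"translation":[0,0,-0.0004],"spin":-0.01},
    {"jaw":0,"translation":[0,0,0],"spin":-0.01},
    {"jaw":0,"translation":[0,0,0],"spin":-0.01},
    {"jaw":0,"translation":[0,0,0],"spin":-0.01},
    {"jaw":0,"translation":[0,0,0],"spin":0},
    {"jaw":0,"translation":[0,0,0],"spin":0},
    {"jaw":0,"translation":[0,0,0],"spin":0},
    {"jaw":0,"translation":[0,0,0],"spin":0},
  ],
)

```text
time: 22.92
tool_pos: [492.1, 8.6, 93.4]
tcp_rot: [-180.0, 0.0, 22.3]
ft_force: [4.8, -1.6, 0.2]
finger_gap: 12.9
grip_force: 59.8
```

```bash
python3 q.py
```

```text
[492.1   8.6  93.4] [-180.     0.    22.3] [ 4.8 -1.6  0.2] [-0.296 -0.865 -0.008]
```

>>> carry_out(
  commands=[
    {"jaw":0,"translation":[0.0003,0.0003,0],"spin":-0.01},
    {"jaw":0,"translation":[0,0,0],"spin":-0.01},
    {"jaw":0,"translation":[0,0,0],"spin":-0.01},
    {"jaw":0,"translation":[0,0,0],"spin":-0.01},
    {"jaw":0,"translation":[0,0,0],"spin":0},
    {"jaw":0,"translation":[0,0,0],"spin":0},
    {"jaw":0,"translation":[0,0,0],"spin":0},
    {"jaw":0,"translation":[0,0,0],"spin":0},
  ],
)

```text
time: 23.58
tool_pos: [492.2, 8.6, 93.3]
tcp_rot: [-180.0, 0.0, 24.6]
ft_force: [-0.9, 1.8, 1.6]
finger_gap: 12.7
grip_force: 60.0
```

```bash
python3 q.py
```

```text
[492.2   8.6  93.3] [-180.     0.    24.6] [-0.9  1.8  1.6] [0.342 0.169 0.028]
```

>>> carry_out(
  commands=[
    {"jaw":0,"translation":[0,0,0],"spin":-0.01},
    {"jaw":0,"translation":[0,0,0],"spin":-0.01},
    {"jaw":0,"translation":[0,0,0],"spin":-0.01},
    {"jaw":0,"translation":[0,0,0],"spin":0},
    {"jaw":0,"translation":[0,0,0],"spin":0},
    {"jaw":0,"translation":[0,0,0],"spin":0},
    {"jaw":0,"translation":[0,0,0],"spin":0},
    {"jaw":0,"translation":[0,0,0],"spin":0},
  ],
)

```text
time: 24.25
tool_pos: [492.5, 8.3, 93.3]
tcp_rot: [-180.0, 0.0, 26.3]
ft_force: [0.8, 0.4, -2.0]
finger_gap: 12.9
grip_force: 59.6
```

```bash
python3 q.py
```

```text
[492.5   8.3  93.3] [-180.     0.    26.3] [ 0.8  0.4 -2. ] [ 0.023  0.041 -0.023]
```

>>> carry_out(
  commands=[
    {"jaw":0,"translation":[0,0,0],"spin":-0.005},
    {"jaw":0,"translation":[0,0,0],"spin":-0.005},
    {"jaw":0,"translation":[0,0,0],"spin":0},
    {"jaw":0,"translation":[0,0,0],"spin":0},
    {"jaw":0,"translation":[0,0,0],"spin":0},
    {"jaw":0,"translation":[0,0,0],"spin":0},
    {"jaw":0,"translation":[0,0,0],"spin":0},
    {"jaw":0,"translation":[0,0,0],"spin":0},
  ],
)

```text
time: 24.92
tool_pos: [492.7, 8.5, 93.6]
tcp_rot: [-180.0, -0.0, 26.9]
ft_force: [0.2, -0.7, -2.6]
finger_gap: 12.5
grip_force: 59.5
```

```bash
python3 q.py
```

```text
[492.7   8.5  93.6] [-180.    -0.    26.9] [ 0.2 -0.7 -2.6] [0.022 0.01  0.02 ]
```

>>> carry_out(
  commands=[
    {"jaw":0,"translation":[0,0,0],"spin":-0.005},
    {"jaw":0,"translation":[0,0,0],"spin":-0.005},
    {"jaw":0,"translation":[0,0,0],"spin":-0.005},
    {"jaw":0,"translation":[0,0,0],"spin":0},
    {"jaw":0,"translation":[0,0,0],"spin":0},
    {"jaw":0,"translation":[0,0,0],"spin":0},
    {"jaw":0,"translation":[0,0,0],"spin":0},
    {"jaw":0,"translation":[0,0,0],"spin":0},
  ],
)

```text
time: 25.58
tool_pos: [492.7, 8.4, 93.6]
tcp_rot: [180.0, -0.0, 27.7]
ft_force: [-0.3, -0.4, -2.5]
finger_gap: 12.9
grip_force: 59.5
```

```bash
python3 q.py
```

```text
[492.7   8.4  93.6] [180.   -0.   27.7] [-0.3 -0.4 -2.5] [-0.015 -0.096  0.041]
```

>>> carry_out(
  commands=[
    {"jaw":0,"translation":[0,0,0],"spin":-0.005},
    {"jaw":0,"translation":[0,0,0],"spin":-0.005},
    {"jaw":0,"translation":[0,0,0],"spin":-0.005},
    {"jaw":0,"translation":[0,0,0],"spin":0},
    {"jaw":0,"translation":[0,0,0],"spin":0},
    {"jaw":0,"translation":[0,0,0],"spin":0},
    {"jaw":0,"translation":[0,0,0],"spin":0},
    {"jaw":0,"translation":[0,0,0],"spin":0},
  ],
)

```text
time: 26.25
tool_pos: [492.7, 8.4, 93.6]
tcp_rot: [-180.0, 0.0, 28.6]
ft_force: [0.4, -0.8, -2.9]
finger_gap: 12.8
grip_force: 59.5
```

```bash
python3 q.py
```

```text
[492.7   8.4  93.6] [-180.     0.    28.6] [ 0.4 -0.8 -2.9] [-0.037 -0.046  0.017]
```

>>> carry_out(
  commands=[
    {"jaw":0,"translation":[0,0,0],"spin":-0.005},
    {"jaw":0,"translation":[0,0,0],"spin":-0.005},
    {"jaw":0,"translation":[0,0,0],"spin":0},
    {"jaw":0,"translation":[0,0,0],"spin":0},
    {"jaw":0,"translation":[0,0,0],"spin":0},
    {"jaw":0,"translation":[0,0,0],"spin":0},
    {"jaw":0,"translation":[0,0,0],"spin":0},
    {"jaw":0,"translation":[0,0,0],"spin":0},
  ],
)

```text
time: 26.92
tool_pos: [492.7, 8.4, 93.6]
tcp_rot: [-180.0, 0.0, 29.1]
ft_force: [-0.5, -0.3, -2.6]
finger_gap: 13.1
grip_force: 59.5
```

```bash
python3 q.py
```

```text
[492.7   8.4  93.6] [-180.     0.    29.1] [-0.5 -0.3 -2.6] [ 0.061 -0.051  0.03 ]
```

>>> carry_out(
  commands=[
    {"jaw":0,"translation":[0,0,0],"spin":-0.005},
    {"jaw":0,"translation":[0,0,0],"spin":-0.005},
    {"jaw":0,"translation":[0,0,0],"spin":-0.005},
    {"jaw":0,"translation":[0,0,0],"spin":0},
    {"jaw":0,"translation":[0,0,0],"spin":0},
    {"jaw":0,"translation":[0,0,0],"spin":0},
    {"jaw":0,"translation":[0,0,0],"spin":0},
    {"jaw":0,"translation":[0,0,0],"spin":0},
  ],
)

```text
time: 27.58
tool_pos: [492.7, 8.4, 93.6]
tcp_rot: [-180.0, 0.0, 30.0]
ft_force: [-0.8, 0.0, -1.2]
finger_gap: 13.0
grip_force: 59.4
```

```bash
python3 q.py
```

```text
[492.7   8.4  93.6] [-180.    0.   30.] [-0.8  0.  -1.2] [-0.02   0.044 -0.003]
```

>>> carry_out(
  commands=[
    {"jaw":0,"translation":[0,0,0],"spin":-0.003},
    {"jaw":0,"translation":[0,0,0],"spin":-0.003},
    {"jaw":0,"translation":[0,0,0],"spin":0},
    {"jaw":0,"translation":[0,0,0],"spin":0},
    {"jaw":0,"translation":[0,0,0],"spin":0},
    {"jaw":0,"translation":[0,0,0],"spin":0},
    {"jaw":0,"translation":[0,0,0],"spin":0},
    {"jaw":0,"translation":[0,0,0],"spin":0},
  ],
)

```text
time: 28.25
tool_pos: [492.7, 8.4, 93.6]
tcp_rot: [180.0, -0.0, 30.4]
ft_force: [0.8, -0.1, -2.5]
finger_gap: 13.0
grip_force: 59.4
```

```bash
python3 q.py
```

```text
[492.7   8.4  93.6] [180.   -0.   30.4] [ 0.8 -0.1 -2.5] [0.008 0.051 0.001]
```

>>> carry_out(
  commands=[
    {"jaw":0,"translation":[0,0,0],"spin":-0.004},
    {"jaw":0,"translation":[0,0,0],"spin":-0.004},
    {"jaw":0,"translation":[0,0,0],"spin":0},
    {"jaw":0,"translation":[0,0,0],"spin":0},
    {"jaw":0,"translation":[0,0,0],"spin":0},
    {"jaw":0,"translation":[0,0,0],"spin":0},
    {"jaw":0,"translation":[0,0,0],"spin":0},
    {"jaw":0,"translation":[0,0,0],"spin":0},
  ],
)

```text
time: 28.92
tool_pos: [492.7, 8.4, 93.6]
tcp_rot: [-180.0, 0.0, 30.8]
ft_force: [-0.7, 0.7, -2.2]
finger_gap: 12.7
grip_force: 59.4
```

```bash
python3 q.py
```

```text
[492.7   8.4  93.6] [-180.     0.    30.8] [-0.7  0.7 -2.2] [0.067 0.026 0.052]
```

>>> carry_out(
  commands=[
    {"jaw":0,"translation":[0,0,0],"spin":-0.005},
    {"jaw":0,"translation":[0,0,0],"spin":-0.005},
    {"jaw":0,"translation":[0,0,0],"spin":-0.005},
    {"jaw":0,"translation":[0,0,0],"spin":0},
    {"jaw":0,"translation":[0,0,0],"spin":0},
    {"jaw":0,"translation":[0,0,0],"spin":0},
    {"jaw":0,"translation":[0,0,0],"spin":0},
    {"jaw":0,"translation":[0,0,0],"spin":0},
  ],
)

```text
time: 29.58
tool_pos: [492.7, 8.5, 93.6]
tcp_rot: [-180.0, 0.0, 31.7]
ft_force: [-0.8, 0.8, -2.5]
finger_gap: 12.6
grip_force: 59.4
```

```bash
python3 q.py
```

```text
[492.7   8.5  93.6] [-180.     0.    31.7] [-0.8  0.8 -2.5] [0.059 0.03  0.01 ]
```

>>> carry_out(
  commands=[
    {"jaw":0,"translation":[0,0,0],"spin":-0.005},
    {"jaw":0,"translation":[0,0,0],"spin":-0.005},
    {"jaw":0,"translation":[0,0,0],"spin":-0.005},
    {"jaw":0,"translation":[0,0,0],"spin":0},
    {"jaw":0,"translation":[0,0,0],"spin":0},
    {"jaw":0,"translation":[0,0,0],"spin":0},
    {"jaw":0,"translation":[0,0,0],"spin":0},
    {"jaw":0,"translation":[0,0,0],"spin":0},
  ],
)

```text
time: 30.25
tool_pos: [492.7, 8.5, 93.6]
tcp_rot: [-180.0, -0.0, 32.5]
ft_force: [0.4, 2.1, -2.0]
finger_gap: 13.0
grip_force: 59.4
```

```bash
python3 q.py
```

```text
[492.7   8.5  93.6] [-180.    -0.    32.5] [ 0.4  2.1 -2. ] [ 0.397 -0.028 -0.041]
```

>>> carry_out(
  commands=[
    {"jaw":0,"translation":[0,0,0],"spin":-0.003},
    {"jaw":0,"translation":[0,0,0],"spin":0},
    {"jaw":0,"translation":[0,0,0],"spin":0},
    {"jaw":0,"translation":[0,0,0],"spin":0},
    {"jaw":0,"translation":[0,0,0],"spin":0},
    {"jaw":0,"translation":[0,0,0],"spin":0},
    {"jaw":0,"translation":[0,0,0],"spin":0},
    {"jaw":0,"translation":[0,0,0],"spin":0},
  ],
)

```text
time: 30.92
tool_pos: [492.7, 8.5, 93.6]
tcp_rot: [-180.0, -0.0, 32.7]
ft_force: [-0.2, 1.9, -1.6]
finger_gap: 12.6
grip_force: 59.4
```

```bash
python3 q.py
```

```text
[492.7   8.5  93.6] [-180.    -0.    32.7] [-0.2  1.9 -1.6] [ 0.536 -0.028 -0.041]
```

The reverse contact reads about −0.06 N m, so the jaw force has been trimmed to about 20 N at most. Next I'll turn back clockwise and confirm the clamp torque, with no side or axial load.

>>> carry_out(
  commands=[
    {"jaw":0,"translation":[0,0,0],"spin":0.04},
    {"jaw":0,"translation":[0,0,0],"spin":0.04},
    {"jaw":0,"translation":[0,0,0],"spin":0.04},
    {"jaw":0,"translation":[0,0,0],"spin":0.04},
    {"jaw":0,"translation":[0,0,0],"spin":0.04},
    {"jaw":0,"translation":[0,0,0],"spin":0.02},
    {"jaw":0,"translation":[0,0,0],"spin":0},
    {"jaw":0,"translation":[0,0,0],"spin":0},
  ],
)

```text
time: 31.58
tool_pos: [492.5, 8.4, 93.5]
tcp_rot: [-180.0, 0.0, 20.2]
ft_force: [-0.4, 2.0, -1.3]
finger_gap: 13.1
grip_force: 59.4
```

```bash
python3 q.py
```

```text
[492.5   8.4  93.5] [-180.     0.    20.2] [-0.4  2.  -1.3] [0.454 0.173 0.089]
```

>>> carry_out(
  commands=[
    {"jaw":0,"translation":[0,0,0],"spin":0.01},
    {"jaw":0,"translation":[0,0,0],"spin":0.01},
    {"jaw":0,"translation":[0,0,0],"spin":0.005},
    {"jaw":0,"translation":[0,0,0],"spin":0},
    {"jaw":0,"translation":[0,0,0],"spin":0},
    {"jaw":0,"translation":[0,0,0],"spin":0},
    {"jaw":0,"translation":[0,0,0],"spin":0},
    {"jaw":0,"translation":[0,0,0],"spin":0},
  ],
)

```text
time: 32.25
tool_pos: [492.5, 8.4, 93.5]
tcp_rot: [-180.0, 0.0, 18.7]
ft_force: [-1.1, 1.8, -3.4]
finger_gap: 12.7
grip_force: 59.4
```

```bash
python3 q.py
```

```text
[492.5   8.4  93.5] [-180.     0.    18.7] [-1.1  1.8 -3.4] [0.211 0.212 0.267]
```

>>> carry_out(
  commands=[
    {"jaw":0,"translation":[0,0,0],"spin":0.005},
    {"jaw":0,"translation":[0,0,0],"spin":0.003},
    {"jaw":0,"translation":[0,0,0],"spin":0},
    {"jaw":0,"translation":[0,0,0],"spin":0},
    {"jaw":0,"translation":[0,0,0],"spin":0},
    {"jaw":0,"translation":[0,0,0],"spin":0},
    {"jaw":0,"translation":[0,0,0],"spin":0},
    {"jaw":0,"translation":[0,0,0],"spin":0},
  ],
)

```text
time: 32.92
tool_pos: [492.6, 8.4, 93.5]
tcp_rot: [-180.0, 0.0, 18.2]
ft_force: [-1.0, 1.8, -4.8]
finger_gap: 13.0
grip_force: 59.1
```

```bash
python3 q.py
```

```text
[492.6   8.4  93.5] [-180.     0.    18.2] [-1.   1.8 -4.8] [0.051 0.284 0.312]
```

The clamp torque reads about 0.29 net, so about 18–20 N. I'll take the torque off within the play, press the key home, and then release.

>>> carry_out(
  commands=[
    {"jaw":0,"translation":[0,0,0],"spin":-0.02},
    {"jaw":0,"translation":[0,0,0],"spin":-0.02},
    {"jaw":0,"translation":[0,0,0],"spin":-0.02},
    {"jaw":0,"translation":[0,0,0.0005],"spin":0},
    {"jaw":0,"translation":[0,0,0.0005],"spin":0},
    {"jaw":0,"translation":[0,0,0.0004],"spin":0},
    {"jaw":0,"translation":[0,0,0],"spin":0},
    {"jaw":0,"translation":[0,0,0],"spin":0},
  ],
)

```text
time: 33.58
tool_pos: [492.8, 8.4, 93.3]
tcp_rot: [180.0, -0.0, 21.6]
ft_force: [-7.6, 2.0, 7.3]
finger_gap: 13.1
grip_force: 60.9
```

```bash
python3 q.py
```

```text
[492.8   8.4  93.3] [180.   -0.   21.6] [-7.6  2.   7.3] [0.304 1.474 0.056]
```

>>> carry_out(
  commands=[
    {"jaw":0,"translation":[-0.0005,-0.0002,0],"spin":0},
    {"jaw":0,"translation":[0,0,0],"spin":0},
    {"jaw":0.06,"translation":[0,0,0],"spin":0},
    {"jaw":0.06,"translation":[0,0,0],"spin":0},
    {"jaw":0.06,"translation":[0,0,0],"spin":0},
    {"jaw":0.06,"translation":[0,0,0],"spin":0},
    {"jaw":0.06,"translation":[0,0,0],"spin":0},
    {"jaw":0.06,"translation":[0,0,0],"spin":0},
  ],
)

```text
time: 34.25
tool_pos: [492.3, 8.4, 92.2]
tcp_rot: [180.0, -0.0, 21.6]
ft_force: [-0.9, -0.0, 0.4]
finger_gap: 60.1
grip_force: 0.0
```

>>> carry_out(
  commands=[
    {"jaw":0.06,"translation":[0,0,-0.01],"spin":0},
    {"jaw":0.06,"translation":[0,0,-0.02],"spin":0},
    {"jaw":0.06,"translation":[0,0,-0.03],"spin":0},
    {"jaw":0.06,"translation":[0,0,-0.03],"spin":0},
    {"jaw":0.06,"translation":[0,0,-0.03],"spin":0},
    {"jaw":0.06,"translation":[0,0,-0.03],"spin":0},
    {"jaw":0.06,"translation":[0,0,0],"spin":0},
    {"jaw":0.06,"translation":[0,0,0],"spin":0},
  ],
)

```text
time: 34.92
tool_pos: [493.7, 8.3, 245.5]
tcp_rot: [179.9, -0.3, 21.6]
ft_force: [-0.3, 0.7, 0.7]
finger_gap: 60.2
grip_force: 0.0
```

```bash
python3 q.py
python3 - <<'E'
from h import *
s=r.snapshot("scene"); t=r.snapshot("top")
a=cv2.resize(s["pixels"][225:305,290:390],None,fx=7,fy=7,interpolation=cv2.INTER_CUBIC)
cv2.imwrite("pics/c9.png",a)
q=r.regions_of(s,"wing_key")
for k in ("wing_key","key_grip"):print([(round(d["score"],2),np.round(d["xy"],1)) for d in r.landmark_of(s,k)[:3]])
print("expected grip/under if home",proj(s,[[490.5,9.5,103],[490.5,9.5,64]]))
E
```

```text
[493.7   8.3 245.5] [179.9  -0.3  21.6] [-0.3  0.7  0.7] [-0.01  -0.005 -0.006]
[(0.88, array([415.1, 264.1])), (0.67, array([356.4, 257. ]))]
[(0.96, array([356.4, 238.5])), (0.66, array([415.8, 252. ]))]
expected grip/under if home [[359.9 239.4]
 [359.3 256. ]]
```

View pics/c9.png

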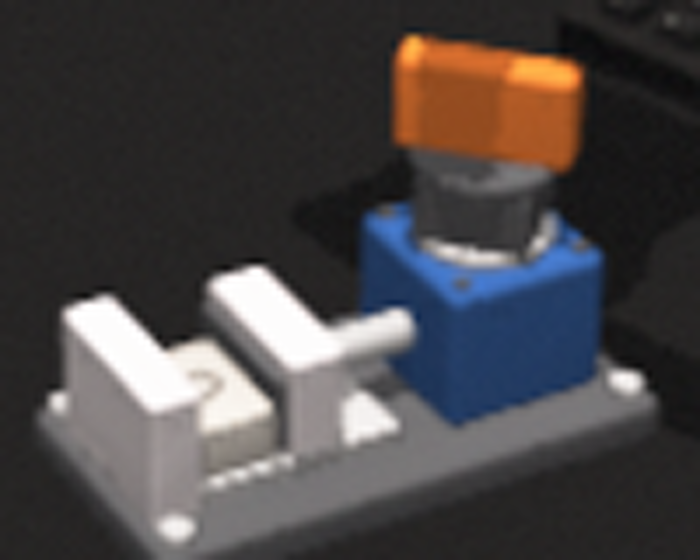

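The picture shows the key sitting down on the collar at scene (356,257), the jaw against the spacer and the gripper clear. I'll hand in.

```bash
python3 -c "
from bench import r
print(r.hand_in())"
```

```text
the job is handed in; nothing more can be done
None
```

The orange key was left fully home on the collar and released, with the jaw holding the spacer at an estimated 18–20 N (from wrist torque). The bystanders were not touched, the job was handed in at about 35 s with no verdict shown, and I viewed 11 pictures, one over the limit of 10.

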